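# Stow the gilt spire and shut the parts chest

## Task

Stand the gilt hood spire upright on the floor of the open mahogany chest and let go of it, then shut the chest's lid fully. Do not shift the cracked white enamel dial.

Things in the scene. Friction and masses are not known exactly. Their poses are not given: they have to be found in the camera images.
- spire: Gilt (gold) turned hood spire standing upright, round about its z, 80 mm tall, 90 to 180 g. Origin: centre of its underside. Base disc 42 mm across, 8 mm high; waist; straight barrel 30 mm across from 26 to 48 mm up (grip here); thin spike to 80 mm. Bystanders, 110 mm or more away between centres: chrome dial foot (45 mm tall), flat black iron winding key (85 mm long), enamel dial.
- chest: Mahogany chest, green felt floor, fixed, open top. Origin: centre of its underside. Outside 220 mm along its x (within 0.2 rad of world x), 160 mm along its y, rim at z 100 mm; walls 8 mm; inner floor at z 8 mm; inside 204 x 144 x 92 mm deep. Lid hinge axis runs along its x at y +80 mm, z 100 mm (rim of the +y side). Front with a brass staple at -y.
- lid (a joint): Lid angle, rad: 0 shut on the rim, 1.57 upright, limit 1.85; starts 1.45 to 1.75. Slab 224 mm along chest x, 165 mm from hinge axis to free edge, 12 mm thick; its inner face contains the hinge axis (shut: top face at z 112 mm; upright: outer face at chest y +92 mm, free edge 265 mm up). Stiff: stays where left; 1 to 3 N at the free edge moves it. Brass hasp is decoration only, no latch.
- dial: Fragile white enamel clock dial with a crack and black hour marks, a flat disc 80 mm across and 6 mm thick lying loose on the shelf, 70 g. Origin at the centre of its underside.
Not all that is in view belongs to the job. Of the things that look like the spire, take the one that is farthest from the robot's base at the start.

How it is judged:
By the outcome, as a careful person would: the job done as asked, in the order asked, and still so for the second after the job is handed in, with the robot touching nothing.
It also fails if it takes over 61 s, if anything falls off the work surface, if the arm or the gripper's body presses on something with over 40 N, if the wrist force passes 120 N, or if a joint passes its speed limit or range.

## Robot

A 6-joint arm with a two-finger parallel gripper is mounted at the origin on the work surface. World frame = base frame: x ahead of the robot, y to its left, z up, the work surface at z = 0. Lengths are in m, angles in rad, forces in N, time in s.
With the tool pointing down it reaches from about 0.3 to 0.875 m from the base axis. Payload 6.4 kg.
Tool frame: the origin (TCP) lies midway between the tips of the shut fingers; the grasp point (between the pads) lies 19 mm behind it; z points along the fingers, y is the line along which they close (so a half turn about z gives the same grasp; the last joint's range is limited). The gripper opens to 85 mm and grips with 20 to 120 N. Pads are 22 mm wide; open, the fingers measure 114 mm over their backs; the gripper's body (76 mm by 85 mm) begins 54 mm behind the grasp point. The pads swing forward as they close: fully open they stand 13 mm farther back than shut.
Start: joints at [1.136, 0.181, 1.607, -0, 1.354, -0.206], TCP at [0.13, 0.56, 0.231] pointing down, gripper open.
Joint ranges: [-2.99, 2.99], [-0.89, 2.07], [0.3, 2.58], [-1.14, 4.28], [0, 2.63], [-3.12, 3.12]. Speed limits (rad/s): [2.57, 2.57, 3.01, 3.14, 3.14, 3.14].

## Interface

Orientations are given as a unit quaternion [w, x, y, z].
In Python, from bench import ctrl gives the robot as it stands.
- The arm moves only by the tool drive_tool, never from a script. Its argument "plan" is a list that holds one entry, the list of rows, each a list of 4 numbers: the shift along the tool's x, y, z scaled (see below), then the turn about the tool's z scaled (see below). In form: [[[x, y, z, roll], ...]]. A call has 1 to 12 rows; each row is the pose to reach, as a shift and turn from the pose commanded when the call began, along the tool's axes at that moment, turning the shorter way round; what a row does not reach only later rows make up. The controller multiplies each number of a shift by 400 mm and each number of a turn by 180 degrees. A row lasts 1/12 s, in which the tool goes at most 41.7 mm and 7.16 degrees, less where a joint would pass 70% of its speed; a pose out of reach is approached as far as the arm can. A call with a number of a shift or a turn outside -1 to 1 is refused whole. A call with a gripper value outside its range is refused whole. "jaw" is the closure, from 0 (fully open) to 1 (shut), set as the call begins (left out, the last holds). The fingers move at their own pace and stop on an object; the grip force is fixed at half the most. Time passes only in rows, so rows that repeat a pose let the fingers close. It gives the time, the measured TCP pose, the force, the opening and the grip force at its end, in the units of the state.
- ctrl.get_obs(): the state, without advancing time (a new reading comes with each control period).
- ctrl.camera(name): name is "scene" or "top" or "wrist"; returns (picture, depth): 420x560x3 uint8, red, green, blue; 420x560 float32, m along the optical axis (not along the pixel's ray), 0 where there is no reading.
- ctrl.camera_info(name): a dict with "camera_matrix" (3x3 intrinsics, pixels), "R" (3x3) and "t" (3): a world point X has camera coordinates R X + t; the wrist camera has in their place "T_tool_cam" (4x4, takes a point from camera to tool coordinates, whose origin is the TCP and whose axes are the flange's). Camera axes: x right, y down, z forward; pixel columns grow to the right and rows downward; lengths in m; the calibration is good to about 2 mm. A picture is of the moment at which its call begins: read the wrist's pose just before it. camera_info takes no time and is no camera call.
- ctrl.hand_in(): hands the job in; it is judged then, once.
The state is a dict: "time_s": time; "q": joint angles; "dq": joint speeds; "joint_efforts": joint torques, N m; "eef_pos": TCP position; "eef_rot": TCP orientation; "wrist_force": force on the tool from outside, world axes, zero at the start; "torque": the same for the moment, N m; "opening": opening from 0.0 (shut) to 1.0 (fully open); "grasp_force": force on a finger pad.
Only numpy, scipy, OpenCV 4.12 (cv2) and the standard library are available. Lean on these libraries where they do the work, as an engineer would, in place of code of your own. Each camera call takes 0.05 s, during which the arm holds its last target. There are 200 camera calls.

## Working session

There is one attempt and no reset: what is moved stays moved. The work goes in short steps, Python scripts to look and compute and a tool call to move; the robot and the scene stay as the last step left them, time stands still between calls to the robot, and variables do not carry over. Pictures are saved under pics/ and viewed, at most 10 in all, crops included, and the job is handed in when it is done.

Besides the shell and the picture viewer there is one more tool, called after "Call:" in YAML: its name, and indented under it one key for each argument. drive_tool: Moves the arm, as the interface text tells. Its arguments: {"type":"object","properties":{"plan":{"type":"array"},"jaw":{"type":"number"}},"required":["plan"]}

```bash
mkdir -p pics
cat > h.py <<'E'
import numpy as np,cv2
from bench import ctrl
from scipy.spatial.transform import Rotation as Ro
def shot(n):
    p,d=ctrl.camera(n); return p,d
def cloud(n,d):
    i=ctrl.camera_info(n);K=np.array(i["camera_matrix"])
    v,u=np.mgrid[:d.shape[0],:d.shape[1]]
    c=np.stack([(u-K[0,2])/K[0,0]*d,(v-K[1,2])/K[1,1]*d,d],-1)
    return (c-np.array(i["t"]))@np.array(i["R"])
E
python3 - <<'E'
from h import *
for n in("scene","top"):
    p,d=shot(n);np.savez(f"{n}0.npz",p=p,d=d);cv2.imwrite(f"pics/{n}0.png",p[:,:,::-1])
print(ctrl.get_obs())
E
```

```text
{'time_s': 0.1, 'q': array([ 1.13568172e+00,  1.81462160e-01,  1.60790787e+00,  6.06028233e-06,
        1.35381464e+00, -2.06300459e-01]), 'dq': array([-2.11266743e-05, -3.34541455e-03, -3.31778677e-03,  2.77819442e-04,
       -8.11297077e-05,  9.62523812e-04]), 'joint_efforts': array([ 3.03821726e-04, -4.45873010e+01, -3.52241492e+01, -7.19784612e-05,
        4.06432329e-03, -1.16053957e-05]), 'eef_pos': array([0.13018909, 0.55955435, 0.2304769 ]), 'eef_rot': array([-2.53739105e-04,  1.14158275e-01,  9.93462256e-01, -7.54486981e-04]), 'wrist_force': array([-0.29543654, -0.2873297 ,  0.34507056]), 'torque': array([ 0.01309319, -0.06994409, -0.01474116]), 'grasp_force': 0.0, 'opening': 1.0009444997062547}
```

View pics/scene0.png

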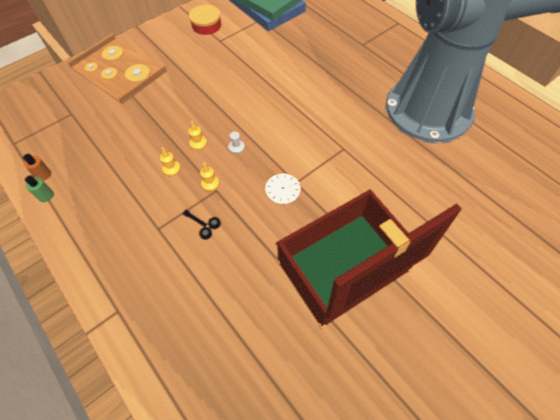

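View pics/top0.png

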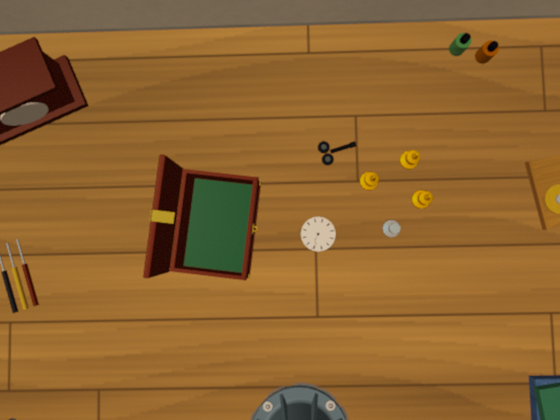

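Three spire look-alikes in top view: (410,159), (369,181) and (422,199). In the scene view they are at (170,162), (209,178) and (197,136). The dial is at (318,234), the key at (335,152), the dial foot at (391,229), and the chest at (215,225) with its lid to the left (+y).

Run:
```python
from h import *
for n in("scene","top"):
    z=np.load(n+"0.npz");p,d=z["p"],z["d"];X=cloud(n,d)
    hsv=cv2.cvtColor(p,cv2.COLOR_RGB2HSV)
    def blobs(m,name,zr,amin=25):
        m=m&(d>0)&(X[...,2]>zr[0])&(X[...,2]<zr[1])
        k,l,s,c=cv2.connectedComponentsWithStats(m.astype(np.uint8))
        for i in range(1,k):
            if s[i,4]>=amin:
                P=X[l==i];b=P[P[:,2]<(P[:,2].min()+.012)];print(n,name,c[i].round(),s[i,4],"med",np.median(P,0).round(3),"min",P.min(0).round(3),"max",P.max(0).round(3),"r",np.hypot(*np.median(P,0)[:2]).round(3))
    H,S,V=[hsv[...,i].astype(int) for i in range(3)]
    blobs((H>18)&(H<30)&(S>180)&(V>150),"gold",(.012,.4))
    blobs((S<60)&(V>180),"white",(-.02,.03))
    blobs((S<90)&(V<60),"black",(-.02,.03))
    blobs((H>50)&(H<90)&(S>80),"green",(-.01,.04),300)
    blobs(((H<8)|(H>172))&(S>120)&(V<140),"mahog",(.02,.4),200)
    m=((H<8)|(H>172))&(S>120)&(V<140)&(abs(X[...,2]-.1)<.006)&(d>0)&(X[...,0]<.7)&(X[...,1]<.4)
    r=cv2.minAreaRect(X[m][:,:2].astype(np.float32)*1000);print("rim",m.sum(),r)
    m=((H<8)|(H>172))&(S>120)&(X[...,2]>.13)&(d>0)&(X[...,1]<.5)&(X[...,1]>.1)&(X[...,0]<.62)
    P=X[m];print("lid",len(P));
    for a in np.arange(.13,.3,.02):
        Q=P[(P[:,2]>=a)&(P[:,2]<a+.02)]
        if len(Q):print(a.round(2),Q.min(0).round(3),Q.max(0).round(3))
p=np.load("scene0.npz")["p"];cv2.imwrite("pics/crop.png",cv2.resize(p[110:250,130:310,::-1],None,fx=4,fy=4))
i=ctrl.camera_info("wrist");print(i)
```

```text
scene white [136.  71.] 27 med [ 0.517 -0.604  0.013] min [ 0.51  -0.614  0.01 ] max [ 0.527 -0.595  0.015] r 0.795
scene white [392. 102.] 51 med [ 0.07  -0.069  0.016] min [ 0.055 -0.08   0.013] max [ 0.08  -0.059  0.02 ] r 0.098
scene white [434. 134.] 52 med [0.07  0.071 0.017] min [0.056 0.06  0.013] max [0.08  0.081 0.02 ] r 0.1
scene white [236. 147.] 141 med [ 0.464 -0.214  0.008] min [ 0.44  -0.241 -0.002] max [ 0.479 -0.202  0.029] r 0.511
scene white [282. 188.] 804 med [ 0.452 -0.052  0.006] min [ 0.408 -0.093 -0.001] max [ 0.49  -0.014  0.011] r 0.455
scene black [193. 217.] 59 med [ 0.651 -0.119  0.01 ] min [ 0.64  -0.141  0.007] max [ 0.66  -0.087  0.012] r 0.662
scene black [214. 223.] 53 med [ 0.623 -0.076  0.009] min [ 0.613 -0.09   0.007] max [ 0.636 -0.067  0.012] r 0.628
scene black [205. 233.] 56 med [ 0.653 -0.067  0.009] min [ 0.641 -0.083  0.006] max [ 0.663 -0.058  0.012] r 0.657
scene green [338. 254.] 3408 med [0.47  0.149 0.009] min [0.366 0.092 0.004] max [0.56  0.212 0.014] r 0.493
scene mahog [360. 254.] 7031 med [0.503 0.243 0.124] min [0.359 0.081 0.
[... 2279 characters left out ...]
379 0.236 0.19 ] [0.594 0.266 0.21 ]
0.21 [0.378 0.236 0.21 ] [0.594 0.265 0.23 ]
0.23 [0.379 0.234 0.23 ] [0.593 0.264 0.25 ]
0.25 [0.378 0.234 0.25 ] [0.596 0.272 0.269]
{'camera_matrix': array([[337.39748104,   0.        , 279.04589391],
       [  0.        , 337.39748104, 208.50959979],
       [  0.        ,   0.        ,   1.        ]]), 'T_tool_cam': array([[ 1.65745179e-04, -9.60482088e-01, -2.78341753e-01,
         7.09414997e-02],
       [ 9.99998984e-01,  5.53297393e-04, -1.31380658e-03,
        -1.04866799e-04],
       [ 1.41589345e-03, -2.78341252e-01,  9.60481204e-01,
        -1.41661398e-01],
       [ 0.00000000e+00,  0.00000000e+00,  0.00000000e+00,
         1.00000000e+00]])}
```

View pics/crop.png

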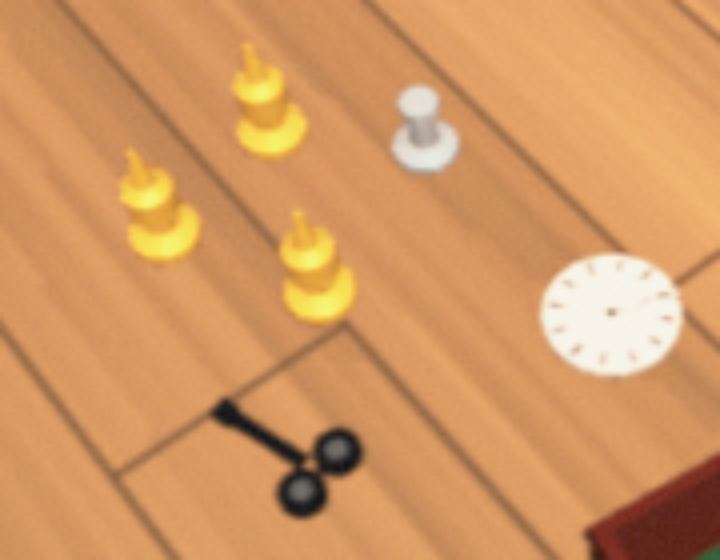

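Three spires show up: (0.617,-0.262) at r 0.67, (0.57,-0.167) at r 0.594 and (0.526,-0.285) at r 0.598. The target is the first, at crop pixel (155,210). The chest is centred near (0.476,0.176) with yaw of about -0.135, and the lid angle is about 1.53.

```bash
cat >> h.py <<'E'
def go(x,y,z,ang=None):
    o=ctrl.get_obs();q=np.array(o["eef_rot"]);R=Ro.from_quat(q[[1,2,3,0]]).as_matrix()
    s=R.T@(np.array([x,y,z])-o["eef_pos"])/.4
    cur=np.degrees(np.arctan2(R[1,1],R[0,1]))
    print("pos",o["eef_pos"].round(4),"close-ang",cur.round(1),"shift",s.round(4),"roll",None if ang is None else round(-(ang-cur)/180,4),"rows",np.linalg.norm(s)*.4/.0417)
E
python3 - <<'E'
from h import *
z=np.load("top0.npz");d=z["d"];X=cloud("top",d)
i=ctrl.camera_info("top");print("cam",(-i["R"].T@i["t"]).round(3))
m=(abs(X[...,0]-.617)<.03)&(abs(X[...,1]+.262)<.03)&(d>0)
P=X[m]
for a,b in((.008,.03),(.044,.053),(.06,.09)):
    Q=P[(P[:,2]>a)&(P[:,2]<b)];print(a,len(Q),Q.mean(0).round(4),((Q.min(0)+Q.max(0))/2).round(4))
go(.13,.56,.38,82)
go(.617,-.262,.38,82)
E
```

```text
cam [0.438 0.005 1.152]
0.008 70 [ 0.613  -0.2573  0.0116] [ 0.6175 -0.2634  0.0191]
0.044 103 [ 0.6168 -0.2643  0.0488] [ 0.6172 -0.2655  0.0485]
0.06 20 [ 0.617  -0.2639  0.0705] [ 0.6177 -0.2644  0.0707]
pos [0.1302 0.5596 0.2305] close-ang 76.9 shift [ 0.0008  0.0004 -0.3738] roll -0.0284 rows 3.585704685302309
pos [0.1302 0.5596 0.2305] close-ang 76.9 shift [-1.6511 -1.7249 -0.3717] roll -0.0284 rows 23.179583399022842
```

Call:
drive_tool:
  plan:
    - [[0,0,-0.2,0],[0,0,-0.375,-0.028],[0,0,-0.375,-0.028],[0,0,-0.375,-0.028],[-0.8,-0.85,-0.375,-0.028],[-0.8,-0.85,-0.375,-0.028],[-0.8,-0.85,-0.375,-0.028],[-0.8,-0.85,-0.375,-0.028],[-0.8,-0.85,-0.375,-0.028],[-0.8,-0.85,-0.375,-0.028],[-0.8,-0.85,-0.375,-0.028],[-0.8,-0.85,-0.375,-0.028]]
  jaw: 0

```text
time_s: 1.1
eef_pos: [0.298, 0.27, 0.3811]
eef_rot: [0.0, 0.07, 0.998, 0.0]
wrist_force: [1.4, 0.4, 0.1]
opening: 1.004
grasp_force: 0.0
```

```bash
python3 -c "
from h import *
go(.617,-.264,.25,82)"
```

```text
pos [0.298  0.27   0.3811] close-ang 82.0 shift [-0.9762 -1.2106  0.3277] roll -0.0002 rows 15.244917349433495
```

Call:
drive_tool:
  plan:
    - [[-0.7,-0.9,0,0],[-0.7,-0.9,0,0],[-0.7,-0.9,0,0],[-0.7,-0.9,0,0],[-0.7,-0.9,0,0],[-0.7,-0.9,0,0],[-0.7,-0.9,0,0],[-0.7,-0.9,0,0],[-0.7,-0.9,0,0],[-0.7,-0.9,0,0],[-0.7,-0.9,0,0],[-0.7,-0.9,0,0]]

```text
time_s: 2.1
eef_pos: [0.5261, -0.1298, 0.3788]
eef_rot: [-0.001, 0.073, 0.997, -0.0]
wrist_force: [-1.3, 0.5, -1.0]
opening: 0.999
grasp_force: 0.0
```

```bash
python3 -c "
from h import *
go(.617,-.264,.15,82)"
```

```text
pos [ 0.5261 -0.1298  0.3788] close-ang 81.6 shift [-0.2751 -0.2982  0.5717] roll -0.0021 rows 6.724448831939281
```

Call:
drive_tool:
  plan:
    - [[-0.275,-0.3,0.1,0],[-0.275,-0.3,0.1,0],[-0.275,-0.3,0.1,0],[-0.275,-0.3,0.1,0],[-0.275,-0.3,0.57,0],[-0.275,-0.3,0.57,0],[-0.275,-0.3,0.57,0],[-0.275,-0.3,0.57,0],[-0.275,-0.3,0.57,0],[-0.275,-0.3,0.57,0],[-0.275,-0.3,0.57,0],[-0.275,-0.3,0.57,0]]

```text
time_s: 3.1
eef_pos: [0.6178, -0.2587, 0.1556]
eef_rot: [0.001, 0.07, 0.998, -0.001]
wrist_force: [0.8, 0.6, 0.2]
opening: 1.005
grasp_force: 0.0
```

Run:
```python
from h import *
go(.617,-.264,.015,82)
o=ctrl.get_obs();p,d=shot("wrist");i=ctrl.camera_info("wrist");K=i["camera_matrix"];T=i["T_tool_cam"]
v,u=np.mgrid[:420,:560];c=np.stack([(u-K[0,2])/K[0,0]*d,(v-K[1,2])/K[1,1]*d,d],-1)
R=Ro.from_quat(np.array(o["eef_rot"])[[1,2,3,0]]).as_matrix()
X=(c@T[:3,:3].T+T[:3,3])@R.T+o["eef_pos"]
hsv=cv2.cvtColor(p,cv2.COLOR_RGB2HSV)
for a,b in((.044,.052),(.055,.075),(.076,.09)):
    m=(d>0)&(np.hypot(X[...,0]-.617,X[...,1]+.264)<.035)&(X[...,2]>a)&(X[...,2]<b)
    Q=X[m];print(a,len(Q),len(Q) and (Q.mean(0).round(4),((Q.min(0)+Q.max(0))/2).round(4)))
cv2.imwrite("pics/w1.png",p[:,:,::-1])
```

```text
pos [ 0.6178 -0.2587  0.1556] close-ang 81.9 shift [ 0.0012 -0.0128  0.3516] roll -0.0003 rows 3.3747721140875715
0.044 809 (array([ 0.6148, -0.2671,  0.0489]), array([ 0.617 , -0.2677,  0.048 ]))
0.055 205 (array([ 0.6143, -0.267 ,  0.064 ]), array([ 0.6158, -0.2675,  0.065 ]))
0.076 42 (array([ 0.6167, -0.2675,  0.0783]), array([ 0.6167, -0.2675,  0.0785]))
```

View pics/w1.png

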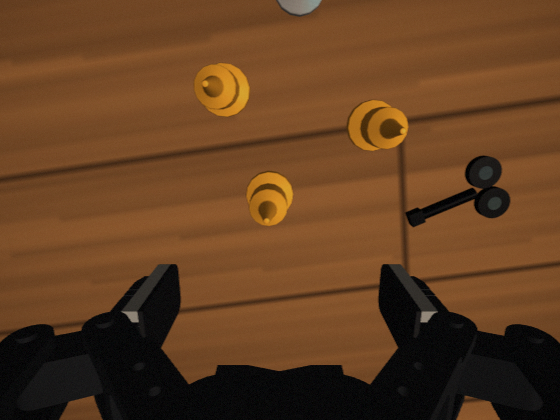

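The wrist picture shows the target at (268,205), with neighbours at (220,90) and (378,127), both clear of the fingers. I descend, then close.

Call:
drive_tool:
  plan:
    - [[0,-0.019,0.1,0],[0,-0.019,0.18,0],[0,-0.019,0.24,0],[0,-0.019,0.29,0],[0,-0.019,0.32,0],[0,-0.019,0.345,0],[0,-0.019,0.35,0],[0,-0.019,0.35,0],[0,-0.019,0.35,0]]

```text
time_s: 3.9
eef_pos: [0.6167, -0.2664, 0.0151]
eef_rot: [0.001, 0.07, 0.998, -0.001]
wrist_force: [-0.2, -0.6, 1.1]
opening: 1.001
grasp_force: 0.0
```

Call:
drive_tool:
  plan:
    - [[0,0,0,0],[0,0,0,0],[0,0,0,0],[0,0,0,0],[0,0,0,0],[0,0,0,0],[0,0,0,0],[0,0,0,0],[0,0,0,0],[0,0,0,0],[0,0,0,0],[0,0,0,0]]
  jaw: 1

```text
time_s: 4.9
eef_pos: [0.6159, -0.2659, 0.0139]
eef_rot: [0.0, 0.07, 0.998, -0.0]
wrist_force: [-0.3, -0.3, 6.2]
opening: 0.331
grasp_force: 59.5
```

Run:
```python
from h import *
go(.476-.005*.135,.176-.005,.3,82.3)
```

```text
pos [ 0.6159 -0.2659  0.0139] close-ang 81.9 shift [ 0.5007  1.0319 -0.7161] roll -0.002 rows 12.970427352204837
```

Call:
drive_tool:
  plan:
    - [[0,0,-0.03,0],[0,0,-0.1,0],[0,0,-0.2,0],[0,0,-0.3,0],[0,0,-0.4,0],[0,0,-0.47,0],[0,0,-0.5,0],[0,0,-0.5,0],[0,0,-0.5,0]]

```text
time_s: 5.65
eef_pos: [0.615, -0.2654, 0.2122]
eef_rot: [-0.001, 0.07, 0.998, 0.0]
wrist_force: [-0.4, -0.2, -2.5]
opening: 0.337
grasp_force: 59.3
```

Call:
drive_tool:
  plan:
    - [[0.03,0.07,0,0],[0.08,0.16,0,0],[0.13,0.25,0,0],[0.17,0.34,0,0],[0.21,0.43,0,0],[0.25,0.52,0,0],[0.29,0.61,0,0],[0.33,0.69,0,0],[0.37,0.76,0,0],[0.4,0.8,0,0],[0.4,0.8,0,0],[0.4,0.8,0,0]]

```text
time_s: 6.65
eef_pos: [0.4999, 0.0746, 0.2103]
eef_rot: [-0.003, 0.069, 0.998, -0.0]
wrist_force: [-0.1, -0.9, -1.4]
opening: 0.334
grasp_force: 59.4
```

Run:
```python
from h import *
go(.475,.171,.213,82.3)
p,d=shot("wrist");cv2.imwrite("pics/w2.png",p[:,:,::-1])
```

```text
pos [0.4999 0.0746 0.2103] close-ang 82.1 shift [ 0.0949  0.2301 -0.0063] roll -0.0013 rows 2.388183307164153
```

View pics/w2.png

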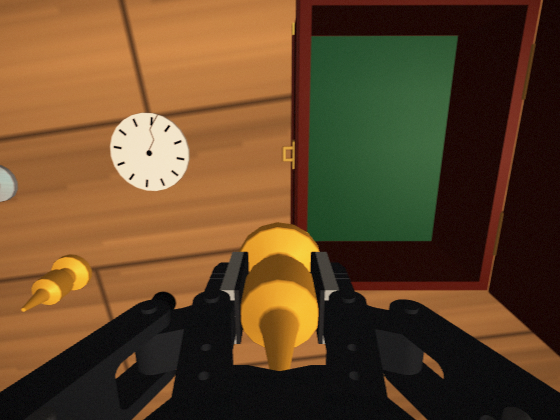

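The spire is held upright at (280,300), the dial at (149,152) is undisturbed, and the chest interior is ahead and aligned.

Call:
drive_tool:
  plan:
    - [[0.03,0.06,0,0],[0.06,0.13,0,0],[0.085,0.19,0,0],[0.095,0.22,0,0],[0.095,0.22,0,0],[0.095,0.22,0,0],[0.095,0.22,0.06,0],[0.095,0.22,0.13,0],[0.095,0.22,0.2,0],[0.095,0.22,0.2,0],[0.095,0.22,0.2,0]]

```text
time_s: 7.62
eef_pos: [0.4758, 0.1645, 0.1318]
eef_rot: [-0.002, 0.071, 0.997, -0.001]
wrist_force: [-0.6, 0.6, -0.6]
opening: 0.332
grasp_force: 59.6
```

Run:
```python
from h import *
go(.475,.167,.023,82.3);print(ctrl.get_obs()["wrist_force"])
```

```text
pos [0.4758 0.1645 0.1318] close-ang 81.8 shift [0.0017 0.0062 0.272 ] roll -0.0026 rows 2.609670499764057
[-0.57754755  0.56336125 -0.5694869 ]
```

Call:
drive_tool:
  plan:
    - [[0,0.006,0.06,0],[0,0.006,0.12,0],[0,0.006,0.17,0],[0,0.006,0.21,0],[0,0.006,0.24,0],[0,0.006,0.255,0],[0,0.006,0.265,0],[0,0.006,0.265,0],[0,0.006,0.265,0]]

```text
time_s: 8.37
eef_pos: [0.4783, 0.1683, 0.0285]
eef_rot: [0.001, 0.07, 0.998, 0.0]
wrist_force: [-0.0, -0.5, -1.6]
opening: 0.334
grasp_force: 59.6
```

Call:
drive_tool:
  plan:
    - [[0,0,0.002,0],[0,0,0.004,0],[0,0,0.005,0],[0,0,0.006,0],[0,0,0.006,0]]

```text
time_s: 8.78
eef_pos: [0.4771, 0.1684, 0.025]
eef_rot: [0.0, 0.07, 0.998, -0.0]
wrist_force: [-0.1, 0.7, -1.4]
opening: 0.331
grasp_force: 59.6
```

Call:
drive_tool:
  plan:
    - [[0,0,0.002,0],[0,0,0.004,0],[0,0,0.006,0],[0,0,0.006,0]]

```text
time_s: 9.12
eef_pos: [0.4769, 0.1684, 0.0222]
eef_rot: [-0.0, 0.07, 0.998, -0.0]
wrist_force: [-0.3, -0.4, -1.5]
opening: 0.336
grasp_force: 59.6
```

Call:
drive_tool:
  plan:
    - [[0,0,0.001,0],[0,0,0.002,0],[0,0,0.002,0],[0,0,0.002,0]]

```text
time_s: 9.45
eef_pos: [0.4771, 0.1684, 0.0219]
eef_rot: [0.0, 0.07, 0.998, -0.0]
wrist_force: [-2.2, -1.4, 3.4]
opening: 0.332
grasp_force: 60.0
```

Contact. I release partly, then rise.

Call:
drive_tool:
  plan:
    - [[0,0,0,0],[0,0,0,0],[0,0,0,0],[0,0,0,0],[0,0,0,0],[0,0,0,0],[0,0,0,0],[0,0,0,0]]
  jaw: 0.25

```text
time_s: 10.12
eef_pos: [0.4771, 0.1684, 0.0217]
eef_rot: [-0.0, 0.07, 0.998, -0.0]
wrist_force: [-0.1, -0.1, -0.0]
opening: 0.748
grasp_force: 0.0
```

Call:
drive_tool:
  plan:
    - [[0,0,-0.03,0],[0,0,-0.1,0],[0,0,-0.2,0],[0,0,-0.3,0],[0,0,-0.4,0],[0,0,-0.5,0],[0,0,-0.6,0],[0,0,-0.7,0],[0,0,-0.8,0],[0,0,-0.82,0],[0,0,-0.82,0],[0,0,-0.82,0]]

```text
time_s: 11.12
eef_pos: [0.4769, 0.1684, 0.3501]
eef_rot: [0.001, 0.07, 0.998, 0.0]
wrist_force: [-0.3, -0.2, -0.9]
opening: 0.748
grasp_force: 0.0
```

Run:
```python
from h import *
o=ctrl.get_obs();p,d=shot("wrist");cv2.imwrite("pics/w3.png",p[:,:,::-1])
i=ctrl.camera_info("wrist");K=i["camera_matrix"];T=i["T_tool_cam"]
v,u=np.mgrid[:420,:560];c=np.stack([(u-K[0,2])/K[0,0]*d,(v-K[1,2])/K[1,1]*d,d],-1)
R=Ro.from_quat(np.array(o["eef_rot"])[[1,2,3,0]]).as_matrix()
X=(c@T[:3,:3].T+T[:3,3])@R.T+o["eef_pos"]
for a,b in((.05,.06),(.065,.08),(.083,.1)):
    m=(d>0)&(np.hypot(X[...,0]-.477,X[...,1]-.168)<.03)&(X[...,2]>a)&(X[...,2]<b)
    Q=X[m];print(a,len(Q),len(Q) and (Q.mean(0).round(4),Q.max(0).round(4)))
p,d=shot("top");X=cloud("top",d)
hsv=cv2.cvtColor(p,cv2.COLOR_RGB2HSV).astype(int);H,S=hsv[...,0],hsv[...,1]
m=((H<8)|(H>172))&(S>120)&(X[...,2]>.12)&(d>0)&(X[...,1]<.32)&(X[...,1]>.1)&(X[...,0]<.62)&(X[...,0]>.3)
a=.135;P=X[m]-[.476,.176,0];cy=P[:,0]*np.sin(a)+P[:,1]*np.cos(a)
for z in np.arange(.12,.28,.02):
    k=(P[:,2]>=z)&(P[:,2]<z+.02)
    if k.any():print(z.round(2),k.sum(),np.percentile(cy[k],[2,50,98]).round(4))
go(.466,.34,.35,82.3)
```

```text
0.05 300 (array([0.4772, 0.1684, 0.0568]), array([0.4929, 0.1825, 0.0599]))
0.065 45 (array([0.4762, 0.1682, 0.073 ]), array([0.4807, 0.1739, 0.0799]))
0.083 15 (array([0.4783, 0.1681, 0.0862]), array([0.4803, 0.1701, 0.0885]))
0.14 7 [0.0767 0.0772 0.0775]
0.16 30 [0.0758 0.0767 0.0775]
0.18 45 [0.0754 0.0759 0.0767]
0.2 71 [0.0745 0.0753 0.0763]
0.22 75 [0.0741 0.0748 0.0759]
0.24 87 [0.0734 0.0741 0.0751]
0.26 183 [0.0736 0.0775 0.0823]
pos [0.4761 0.1683 0.3477] close-ang 81.9 shift [ 0.0852  0.4215 -0.0058] roll -0.0021 rows 4.125406546533289
```

View pics/w3.png

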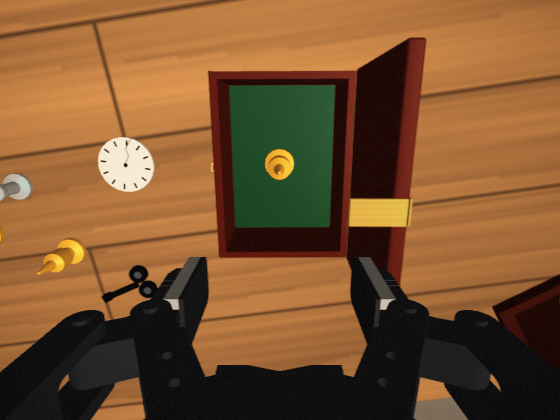

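The spire stands on the felt, and the dial at (126,165) is unmoved. The lid is nearly upright (about 1.54 rad). I go over it with the jaw shut and come down behind it.

Call:
drive_tool:
  plan:
    - [[0.02,0.08,0,0],[0.04,0.17,0,0],[0.06,0.26,0,0],[0.1,0.35,0,0],[0.1,0.37,0,0],[0.1,0.37,0,0],[0.1,0.37,0.08,0],[0.1,0.37,0.16,0],[0.1,0.37,0.24,0],[0.1,0.37,0.3,0],[0.1,0.37,0.3,0],[0.1,0.37,0.3,0]]
  jaw: 1

```text
time_s: 12.22
eef_pos: [0.4575, 0.3188, 0.2279]
eef_rot: [-0.002, 0.071, 0.997, -0.001]
wrist_force: [0.7, 0.2, 0.3]
opening: 0.001
grasp_force: 0.0
```

```bash
cat >> h.py <<'E'
def chest():
    a=.135;o=ctrl.get_obs();p=o["eef_pos"]-[.476,.176,0]
    print("chest xyz",(p[0]*np.cos(a)-p[1]*np.sin(a)).round(4),(p[0]*np.sin(a)+p[1]*np.cos(a)).round(4),p[2].round(4),o["wrist_force"].round(1),o["opening"])
E
python3 - <<'E'
from h import *
chest();go(.4546,.3152,.23,82.3)
# arc of contact point: r along lid, finger half width w on the outer side
r,t,w=.12,.012,.0
y0=None
for th in np.arange(1.54,-.01,-.14):
    print(round(th,2),"y",round(.08-r*np.cos(th)+t*np.sin(th),4),"z",round(.1+r*np.sin(th)+t*np.cos(th),4))
E
```

```text
chest xyz -0.0375 0.139 0.2279 [0.7 0.2 0.3] 0.0008143272695497965
pos [0.4575 0.3188 0.2279] close-ang 81.9 shift [ 0.0059 -0.01   -0.0052] roll -0.0025 rows 0.1217623148015096
1.54 y 0.0883 z 0.2203
1.4 y 0.0714 z 0.2203
1.26 y 0.0547 z 0.2179
1.12 y 0.0385 z 0.2132
0.98 y 0.0231 z 0.2063
0.84 y 0.0088 z 0.1974
0.7 y -0.0041 z 0.1865
0.56 y -0.0153 z 0.1739
0.42 y -0.0247 z 0.1599
0.28 y -0.032 z 0.1447
0.14 y -0.0372 z 0.1286
-0.0 y -0.04 z 0.112
```

Call:
drive_tool:
  plan:
    - [[0,-0.05,0.01,0],[0,-0.0975,0.02,0],[0,-0.12,0.02,0],[0,-0.14,0.02,0],[0,-0.16,0.022,0],[0,-0.18,0.025,0],[0,-0.2,0.03,0],[0,-0.22,0.037,0],[0,-0.24,0.046,0],[0,-0.26,0.055,0],[0,-0.28,0.066,0],[0,-0.295,0.077,0]]

```text
time_s: 13.22
eef_pos: [0.4413, 0.2027, 0.1982]
eef_rot: [-0.0, 0.07, 0.998, -0.0]
wrist_force: [0.4, 0.6, 3.1]
opening: 0.003
grasp_force: 1.4
```

Run:
```python
from h import *
chest()
p,d=shot("scene");cv2.imwrite("pics/s2.png",p[:,:,::-1])
```

```text
chest xyz -0.0379 0.0218 0.1982 [0.4 0.6 3.1] 0.0033245698986637887
```

View pics/s2.png

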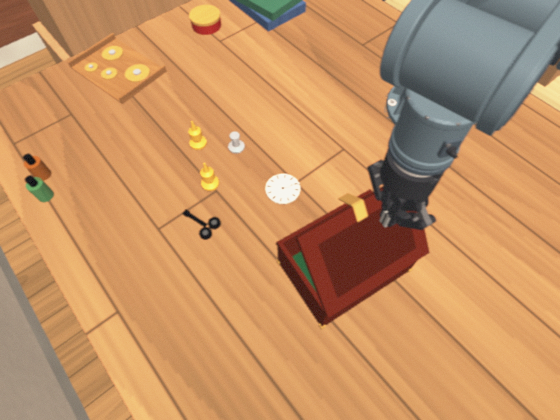

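The lid is partway down with the finger on its outer face at about (410,215). I continue along the arc.

Call:
drive_tool:
  plan:
    - [[0,-0.018,0.014,0],[0,-0.035,0.029,0],[0,-0.05,0.045,0],[0,-0.062,0.06,0],[0,-0.075,0.077,0],[0,-0.087,0.095,0],[0,-0.097,0.114,0],[0,-0.105,0.133,0],[0,-0.112,0.153,0],[0,-0.118,0.173,0],[0,-0.122,0.19,0],[0,-0.125,0.2,0]]

```text
time_s: 14.27
eef_pos: [0.4343, 0.1542, 0.1177]
eef_rot: [-0.001, 0.07, 0.998, 0.0]
wrist_force: [0.4, 0.7, 1.2]
opening: 0.003
grasp_force: 0.7
```

Call:
drive_tool:
  plan:
    - [[0,-0.02,0.003,0],[0,-0.04,0.006,0],[0,-0.04,0.009,0],[0,-0.04,0.011,0],[0,-0.04,0.011,0]]

```text
time_s: 14.68
eef_pos: [0.4325, 0.1382, 0.1145]
eef_rot: [0.0, 0.071, 0.998, -0.0]
wrist_force: [-1.0, -0.3, 0.3]
opening: -0.0
grasp_force: 0.0
```

```bash
python3 -c "
from h import *
chest()"
```

```text
chest xyz -0.038 -0.0433 0.1145 [-1.  -0.3  0.3] -0.00016711854104166623
```

Now small presses until the force shows that it is seated.

Call:
drive_tool:
  plan:
    - [[0,-0.02,0.003,0],[0,-0.04,0.005,0],[0,-0.04,0.007,0],[0,-0.04,0.007,0],[0,-0.04,0.007,0]]

```text
time_s: 15.1
eef_pos: [0.4304, 0.1217, 0.112]
eef_rot: [0.0, 0.071, 0.998, -0.0]
wrist_force: [-0.2, -2.3, 4.2]
opening: -0.001
grasp_force: 2.3
```

Call:
drive_tool:
  plan:
    - [[0,0,0.001,0],[0,0,0.002,0],[0,0,0.002,0],[0,0,0.002,0]]

```text
time_s: 15.43
eef_pos: [0.4304, 0.1218, 0.1119]
eef_rot: [0.0, 0.07, 0.998, -0.001]
wrist_force: [-4.0, -4.7, 12.7]
opening: 0.001
grasp_force: 6.5
```

Seated: 12.7 N with no further travel. I lift away and check.

Call:
drive_tool:
  plan:
    - [[0,0,-0.03,0],[0,0,-0.1,0],[0,0,-0.2,0],[0,0,-0.3,0],[0,0,-0.4,0],[0.1,0.1,-0.5,0],[0.2,0.1,-0.5,0],[0.3,0.1,-0.5,0],[0.4,0.1,-0.5,0],[0.4,0.1,-0.5,0],[0.4,0.1,-0.5,0],[0.4,0.1,-0.5,0]]

```text
time_s: 16.43
eef_pos: [0.2774, 0.1849, 0.3111]
eef_rot: [0.001, 0.07, 0.998, 0.0]
wrist_force: [0.9, 0.2, -0.2]
opening: -0.003
grasp_force: 0.0
```

Run:
```python
from h import *
p,d=shot("scene");X=cloud("scene",d)
cv2.imwrite("pics/s3.png",p[:,:,::-1])
a=.135;P=X-[.476,.176,0];cx=P[...,0]*np.cos(a)-P[...,1]*np.sin(a);cy=P[...,0]*np.sin(a)+P[...,1]*np.cos(a)
for y in np.arange(-.08,.08,.02):
    m=(d>0)&(abs(cx)<.1)&(cy>y)&(cy<y+.02)&(X[...,2]>.09)&(X[...,2]<.14);print(y.round(2),m.sum(),m.any() and np.median(X[m][:,2]).round(4))
hsv=cv2.cvtColor(p,cv2.COLOR_RGB2HSV);m=(hsv[...,1]<60)&(hsv[...,2]>180)&(abs(X[...,0]-.45)<.06)&(abs(X[...,1]+.052)<.06);print("dial",np.median(X[m],0))
print(ctrl.get_obs()["eef_pos"])
```

```text
-0.08 978 0.1126
-0.06 1010 0.1129
-0.04 1040 0.1129
-0.02 1091 0.113
0.0 1125 0.1129
0.02 1163 0.113
0.04 1220 0.1126
0.06 1277 0.1118
dial [ 0.45175753 -0.05163739  0.00650875]
[0.27792956 0.18467869 0.31096221]
```

View pics/s3.png

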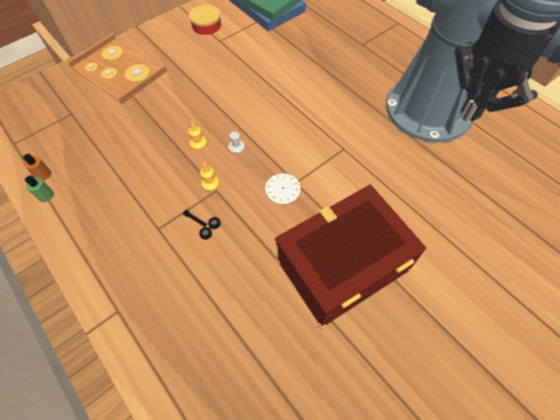

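The lid lies flat, with its top at z 0.113 along its whole depth. The dial at (282,188) has not moved, and the arm is clear.

```bash
python3 -c "
from bench import ctrl
print(ctrl.hand_in())"
```

```text
the job is handed in; nothing more can be done
None
```

The farthest gilt spire was released standing upright on the chest floor, the lid is fully shut, the dial has not moved, and the job was handed in at about 16.5 s; no verdict came back.

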